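Spread a snap ring onto a spindle with pliers

TASK

Lift the spreading pliers out of their wooden holder, put their tips between the lugs of the steel snap ring lying on the bench block and squeeze to spread the ring and pick it up. Slide the spread ring level down over the upright axle stub to its groove just above the brass collar, and finish while holding it there: pliers still squeezed in the gripper, ring still wide open around the groove and not pushed hard against anything. Leave the other things on the bench alone.

Things in the scene. Friction and masses are not known exactly. Their poses are not given: they have to be found in the camera images.
- pliers_grip (a point): Spreading pliers (130 g), hanging upright, tips down, in a wooden holder. Point midway between their two black rubber grip blocks (24 mm wide along x, 18 mm tall), half-way up when squeezed. z up; grasp across y. At rest 60 mm across here, 63 mm at their top edges (they flare up by 0.2 rad); at full squeeze 34 mm, parallel. Front and back are alike, so a half turn makes no difference.
- pliers_tips (a point): midway between the pliers' tip ends (round pins, 4.5 mm thick), 144 mm straight below pliers_grip, same axes. Squeezing the grips spreads the tips along y: 10 mm over their outer sides at rest, 45 mm at full squeeze (3 mm in at each grip gives 4 mm out at each tip).
- lever_l (a joint): squeeze of a pliers lever, rad: 0 at rest, 0.21 at the stop; the other moves equally. Springs return it: about 5 N per grip at rest, 7 N at the stop, 15 N at the stop with the ring on; so 20 N squeezes it fully. A light hold at about 60 mm carries the pliers with the tips almost shut; held so lightly, they can swing about y if turned fast.
- pliers: the pliers' dark steel hub, 44 x 34 x 24 mm; origin at the centre of its underside, 74 mm below pliers_grip, 70 mm above the tip ends.
- holder: fixed wooden holder, 54 x 76 mm and 95 mm tall on a thin foot; origin under its centre on the bench. The pliers' hub rests on its top edges, tips in its slot (30 mm along x, 60 mm along y); lift straight up by over 75 mm to clear it.
- ring_gap (a point): Loose steel snap ring (42 g), flat on the bench block. Point midway between its two lugs (13 mm tall from its underside), half-way up them. x points from the ring's middle out through its opening, z up, lugs at +y and -y. Each lug is a V notch, 11 mm wide along x, facing the gap: 17 mm between the notches' lips, 27 mm between their bottoms. Tips go in here at rest width, y along y.
- ring_eye (a point): same ring and axes, 16.5 mm back from ring_gap, at half the ring's thickness: where the axle's axis passes when the ring is spread. Ring 5 mm thick, 27 mm inside, 39 mm outside when relaxed: too small for the 29 mm axle. Fully spread it leaves about 3 mm all round the axle.
- ring_arm_l (a joint): opening of one ring arm, rad: 0 relaxed, about 0.27 with the pliers fully squeezed; both open equally. Sprung, about 6 N at a lug when open: the tips press into the notches and the ring hangs on them by friction. Start with the tip ends about 6 mm above the block: closing fingers may push the pliers down a few mm. The ring shifts some 2 mm on opening.
- ring_arm_r (a joint): the same for the other arm.
- snap_ring: the snap ring's back bridge; origin at the ring's middle on its underside, 4 mm back from ring_eye.
- bench_block: fixed dark steel block 110 x 110 x 25 mm, origin under its centre on the bench; the ring lies on its top.
- spindle_groove (a point): on the axis of the upright axle stub of a fixed grey machine, at the middle height of the groove. Axle 29 mm in diameter; groove 9 mm tall, 23 mm in diameter, directly on a brass collar (54 mm in diameter, top 4.5 mm below this point). Above the groove the axle goes on 18 mm, tapering in the last 6 mm. A ring lying on the collar is inside the groove, 2 mm below its middle.
- spindle: the grey machine with the axle stub, base 110 x 110 mm; origin under its centre on the bench. Flange 84 mm in diameter up to 57 mm, brass collar up to 69 mm, groove up to 78 mm, axle top at 96 mm. Any heading of the ring about the axle will do.
- mug: bystander: glazed mug, 76 mm wide, 85 mm tall; origin at its underside. Leave alone.
- compound_jar: bystander: squat amber glass jar with a metal lid, 48 mm wide, 45 mm tall; origin at its underside. Leave alone.
- loupe: bystander: black eye loupe standing on its narrow end, 38 mm wide, 34 mm tall; origin at its underside. Leave alone.
- hammer: bystander: hammer lying flat; origin at its underside. Leave alone.
- brush: bystander: small bench brush lying flat; origin at its underside. Leave alone.
- gold_band: bystander: plain finger ring lying flat, 21 mm wide, 7 mm tall; origin at its underside. Leave alone.
- felt_wheel: bystander: grey felt wheel lying flat, 56 mm wide, 20 mm tall; origin at its underside. Leave alone.
There are look-alikes about, which are no part of the job. What is shaped like the pliers but white is not meant.

How it is judged (in metres and radians):
On the way, in this order (a step that is already met when the one before it is completed fails the run):
1. the pliers are lifted out of the holder in the gripper (height (world z) of pliers_grip above 0.2 m and contact force between the fingers and pliers above 1 N), for 0.1 s.
2. the ring, spread by the squeezed pliers, is lifted off the bench block (value of joint each of ring_arm_l, ring_arm_r above 0.18 rad and contact force between pliers and snap_ring above 1 N and contact force between the fingers and pliers above 2 N and height (world z) of ring_eye above 0.04 m and contact force between snap_ring and bench_block below 0.05 N), for 0.2 s.
At the end, for the whole second after the job is handed in: Ring held spread (arms over 0.18 rad open) by the gripped pliers, ring_eye within 6 mm of the axle axis and 3.5 mm of the groove's middle height, tilt under 0.2 rad, at rest, ring bearing on the machine under 10 N, pliers under 3 N (value of joint each of ring_arm_l, ring_arm_r above 0.18 rad and contact force between pliers and snap_ring above 1 N and contact force between the fingers and pliers above 2 N and horizontal distance between ring_eye and spindle_groove below 0.006 m and z of ring_eye in the frame of spindle_groove between -0.0035 and 0.0035 m and angle between ring_eye's own z axis and vertical below 0.2 rad and contact force between snap_ring and spindle below 10 N and contact force between pliers and spindle below 3 N and linear speed of snap_ring below 0.02 m/s); the arm keeps its last pose, push and grip.
It fails at once if another thing on the bench is moved by more than 30 mm (distance of any of mug, compound_jar, loupe, hammer, brush, gold_band, felt_wheel from where it was at the start of the episode above 0.03 m).
It also fails if it takes over 54 s, if anything falls off the work surface, if the arm or the gripper's body presses on something with over 40 N, if the wrist force passes 120 N, or if a joint passes its speed limit or range.

ROBOT

A 6-joint arm with a two-finger parallel gripper is mounted at the origin on the work surface. World frame = base frame: x ahead of the robot, y to its left, z up, the work surface at z = 0. Lengths are in m, angles in degrees, forces in N, time in s.
With the tool pointing down it reaches from about 0.3 to 0.75 m from the base axis. Payload 8.5 kg.
Tool frame: the origin (TCP) lies at the very end of the fingers, on their centre line; the grasp point (between the pads) lies 19 mm behind it; z points along the fingers, y is the line along which they close (so a half turn about z gives the same grasp; the last joint's range is limited). The gripper opens to 85 mm and grips with 20 to 120 N. Pads are 22 mm wide; open, the fingers measure 114 mm over their backs; the gripper's body (76 mm by 85 mm) begins 54 mm behind the grasp point. The pads swing forward as they close: fully open they stand 13 mm farther back than shut.
Start: joints at [62.664, 21.807, 74.336, -0, 83.858, -12.336], TCP at [0.142, 0.531, 0.231] pointing down, gripper open.
Joint ranges: [-178.18, 178.18], [-50.72, 133.34], [12.68, 142.11], [-81.47, 261.47], [9.98, 163.14], [-165.26, 165.26]. Speed limits (degrees/s): [136.94, 136.94, 180, 180, 180, 180].

INTERFACE

Orientations are given as a 3x3 rotation matrix whose columns are the frame's x, y, z axes.
In Python, from rig import env gives the robot as it stands.
- The arm moves only by the tool move_arm, never from a script. Its argument "plan" is a list of rows, each a list of 7 numbers: the turn, a rotation vector about the tool's x, y, z in degrees, then the shift along the tool's x, y, z in cm, then the gripper command: -1 is shut, 1 is fully open, values between are in proportion. In form: [[ax, ay, az, tx, ty, tz, jaw], ...]. A call has 1 to 5 rows; each row is the pose to reach, as a shift and turn from the pose commanded when the call began, along the tool's axes at that moment; what a row does not reach only later rows make up. A row lasts 1/10 s, in which the tool goes at most 50 mm and 8.59 degrees, less where a joint would pass 70% of its speed; a pose out of reach is approached as far as the arm can. A call with a gripper value outside its range is refused whole. The fingers move at their own pace and stop on an object; "squeeze" is the grip in N (left out, the last holds). Time passes only in rows, so rows that repeat a pose let the fingers close. It gives the time, the measured TCP pose, the force, the opening and the grip force at its end, in the units of the state.
- env.observe(): the state, without advancing time (a new reading comes with each control period).
- env.get_image(name): name is "scene" or "side" or "wrist"; returns a dict with "color" (420x560x3 uint8, red, green, blue), "fov_y" (degrees; the focal length in pixels is half the picture's height over the tangent of half this angle, whatever the lens; pixels are square), "cx", "cy" (the principal point, pixels), "R" (3x3) and "t" (3): a world point X has camera coordinates R X + t. Camera axes: x right, y down, z forward; pixel columns grow to the right and rows downward; lengths in m; the calibration is good to about 2 mm. A picture is of the moment at which its call begins. There is no depth.
- env.close_job(): hands the job in; it is judged then, once.
Trained networks look in a picture, given as the dict that the camera call returned (one of the last four; its "shot" number tells which), for a name from the list of things; names that differ only in an ending like _2 or _b are one class to them, and where a whole thing is asked for, a point or a joint stands for the part that bears it (a point fixed in the world has none). Each returns a list of dicts, best first, with "conf" (0 to 1); they miss things now and then, are a little off and sometimes report something else, mostly with a low value. They report only what shows in the picture. A call takes as long as a camera call. They do not tell look-alikes from the thing itself.
- env.outline_of(target, picture): "mask" (420x560 bool, what is visible of it) and "bbox" ([centre column, centre row, width, height] in pixels, round what is visible of it).
- env.tip_of(target, picture): "pixel" ([column, row] in pixels: a listed point, or the origin of a listed thing).
The state is a dict: "time_s": time; "q": joint angles; "qvel": joint speeds; "joint_efforts": joint torques, N m; "position": TCP position; "tool_rot": TCP orientation; "ft_force": force on the tool from outside, world axes, zero at the start; "wrist_torque": the same for the moment, N m; "grip_width": finger opening in m; "gripper_force": force on a finger pad.
Only numpy, scipy, OpenCV 4.12 (cv2) and the standard library are available. Lean on these libraries where they do the work, as an engineer would, in place of code of your own. Each camera call takes 0.05 s, during which the arm holds its last target. There are 200 camera calls.

## Working session

There is one attempt and no reset: what is moved stays moved. The work goes in short steps, Python scripts to look and compute and a tool call to move; the robot and the scene stay as the last step left them, time stands still between calls to the robot, and variables do not carry over. Pictures are saved under pics/ and viewed, at most 10 in all, crops included, and the job is handed in when it is done.

Besides the shell and the picture viewer there is one more tool, called after "Call:" by a JSON object that holds its "api" and its "payload". move_arm: Moves the arm, as the interface text tells. Its arguments: {"type":"object","properties":{"plan":{"type":"array"},"squeeze":{"type":"number"}},"required":["plan"]}

```bash
ls; mkdir -p pics; cat > h.py <<'E'
import numpy as np, cv2
from rig import env
def snap(n,f=None):
    p=env.get_image(n)
    if f: cv2.imwrite(f'pics/{f}.png',p['color'][:,:,::-1])
    return p
def ray(p,px):
    f=p['color'].shape[0]/2/np.tan(np.radians(p['fov_y'])/2)
    R=np.array(p['R']);t=np.array(p['t'])
    d=R.T@np.array([(px[0]-p['cx'])/f,(px[1]-p['cy'])/f,1]);return -R.T@t,d/np.linalg.norm(d)
def atz(p,px,z):
    o,d=ray(p,px);return o+d*(z-o[2])/d[2]
def proj(p,X):
    f=p['color'].shape[0]/2/np.tan(np.radians(p['fov_y'])/2)
    c=np.array(p['R'])@np.array(X)+np.array(p['t']);return np.array([p['cx']+f*c[0]/c[2],p['cy']+f*c[1]/c[2]])
def tri(rs):
    A=0;b=0
    for o,d in rs:
        P=np.eye(3)-np.outer(d,d);A=A+P;b=b+P@o
    return np.linalg.solve(A,b)
E
python3 - <<'E'
from h import *
np.set_printoptions(precision=3,suppress=True)
P={n:snap(n) for n in('scene','side','wrist')}
cv2.imwrite('pics/a.png',np.hstack([cv2.resize(P[n]['color'],(400,300)) for n in('scene','side')])[:,:,::-1])
cv2.imwrite('pics/scene.png',P['scene']['color'][:,:,::-1])
cv2.imwrite('pics/side.png',P['side']['color'][:,:,::-1])
for n in P:
  for k in('pliers_grip','pliers_tips','pliers','holder','ring_gap','ring_eye','snap_ring','bench_block','spindle_groove','spindle'):
    print(n,k,[(np.round(r['pixel']).tolist(),round(r['conf'],2)) for r in env.tip_of(k,P[n])[:3]])
print(env.observe()['tool_rot'])
E
```

```text
pics
scene pliers_grip [([280.0, 180.0], 0.81), ([340.0, 237.0], 0.75)]
scene pliers_tips [([295.0, 198.0], 0.79), ([322.0, 212.0], 0.72)]
scene pliers [([289.0, 190.0], 0.77), ([331.0, 225.0], 0.71), ([275.0, 231.0], 0.6)]
scene holder [([272.0, 265.0], 0.62)]
scene ring_gap [([368.0, 310.0], 0.53)]
scene ring_eye [([369.0, 308.0], 0.71)]
scene snap_ring [([374.0, 308.0], 0.59)]
scene bench_block [([373.0, 316.0], 0.88), ([254.0, 333.0], 0.62)]
scene spindle_groove [([225.0, 182.0], 0.76)]
scene spindle [([233.0, 204.0], 0.57), ([369.0, 308.0], 0.39)]
side pliers_grip [([405.0, 193.0], 0.9), ([347.0, 269.0], 0.75), ([278.0, 187.0], 0.71)]
side pliers_tips [([381.0, 214.0], 0.65), ([380.0, 241.0], 0.62)]
side pliers [([280.0, 215.0], 0.89), ([368.0, 253.0], 0.65), ([274.0, 188.0], 0.64)]
side holder [([280.0, 242.0], 0.61)]
side ring_gap [([238.0, 330.0], 0.78), ([186.0, 269.0], 0.16)]
side ring_eye [([244.0, 330.0], 0.59), ([260.0, 195.0], 0.58)]
side snap_ring [([246.0, 333.0], 0.55)]
side bench_block [([249.0, 341.0], 0.58), ([275.0, 188.0], 0.48)]
side spindle_groove [([342.0, 163.0], 0.65)]
side spindle [([340.0, 186.0], 0.72), ([241.0, 331.0], 0.5)]
wrist pliers_grip []
wrist pliers_tips []
wrist pliers []
wrist holder []
wrist ring_gap []
wrist ring_eye []
wrist snap_ring []
wrist bench_block []
wrist spindle_groove []
wrist spindle []
[[-0.966  0.259  0.   ]
 [ 0.259  0.966  0.   ]
 [-0.     0.    -1.   ]]
```

View pics/scene.png

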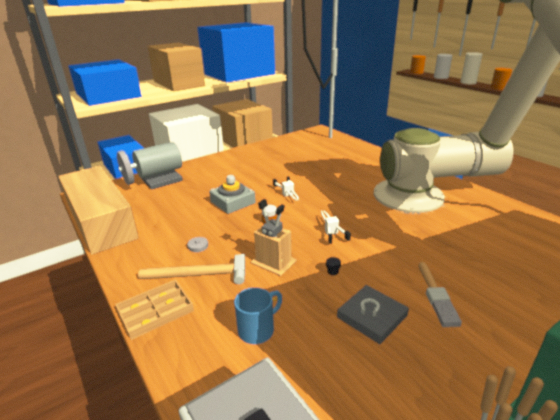

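View pics/side.png

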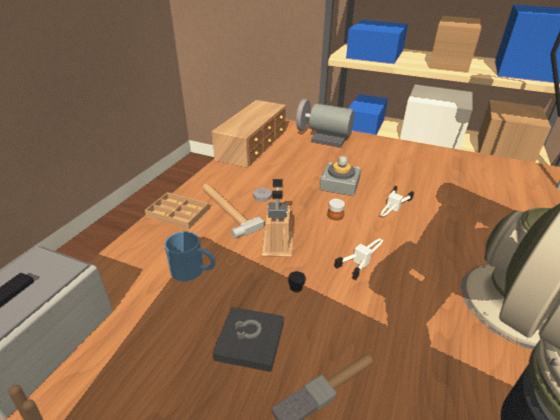

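The real pliers are the dark ones in the holder, at scene (271,212) and side (278,190). The white look-alikes lie at scene (331,228) and (288,188). The ring is on the dark block at scene (370,308); the felt wheel at (198,243) and the spindle's own top ring could be mistaken for it. Next is a close crop to check.

```bash
python3 - <<'E'
from h import *
np.set_printoptions(precision=3,suppress=True)
S=snap('scene');D=snap('side')
def crop(p,u,v,w=40,h=50,k=5):return cv2.resize(p['color'][v-h:v+h,u-w:u+w],None,fx=k,fy=k,interpolation=cv2.INTER_CUBIC)
cv2.imwrite('pics/crop.png',np.vstack([np.hstack([crop(S,271,225,45,30,4),crop(D,278,210,45,30,4)]),np.hstack([crop(S,371,308,45,30,4),crop(D,248,335,45,30,4)])])[:,:,::-1])
for k,a,b in(('groove',(225,182),(342,163)),('eye',(369,308),(244,330)),('holder',(272,265),(280,242)),('pl',(275,231),(280,215))):
    print(k,tri([ray(S,a),ray(D,b)]))
print('eye z.0275',atz(S,(369,308),.0275),atz(D,(244,330),.0275),atz(D,(238,330),.0315))
for p in(S,D):
  for k in('pliers','holder','snap_ring','bench_block','spindle'):
    print(k,[(np.round(r['bbox']).tolist(),round(r['conf'],2)) for r in env.outline_of(k,p)[:3]])
E
```

```text
groove [ 0.498 -0.341  0.064]
eye [0.506 0.317 0.03 ]
holder [ 0.56   0.019 -0.012]
pl [0.553 0.034 0.094]
eye z.0275 [0.503 0.313 0.027] [0.507 0.318 0.027] [0.515 0.325 0.031]
pliers [([285.0, 188.0, 26.0, 24.0], 0.7), ([335.0, 228.0, 30.0, 26.0], 0.62), ([272.0, 217.0, 27.0, 41.0], 0.61)]
holder [([273.0, 252.0, 42.0, 46.0], 0.88)]
snap_ring [([371.0, 307.0, 17.0, 14.0], 0.74), ([259.0, 315.0, 50.0, 54.0], 0.26), ([269.0, 216.0, 16.0, 14.0], 0.19)]
bench_block [([374.0, 315.0, 69.0, 56.0], 0.62)]
spindle [([234.0, 194.0, 43.0, 37.0], 0.78)]
pliers [([359.0, 262.0, 42.0, 43.0], 0.81), ([399.0, 200.0, 29.0, 26.0], 0.74), ([230.0, 264.0, 6.0, 12.0], 0.7)]
holder [([279.0, 231.0, 34.0, 52.0], 0.9), ([230.0, 263.0, 8.0, 10.0], 0.66), ([189.0, 256.0, 53.0, 48.0], 0.65)]
snap_ring [([248.0, 329.0, 25.0, 14.0], 0.49)]
bench_block [([249.0, 342.0, 69.0, 67.0], 0.79)]
spindle [([340.0, 178.0, 42.0, 39.0], 0.98), ([234.0, 210.0, 61.0, 50.0], 0.67)]
```

View pics/crop.png

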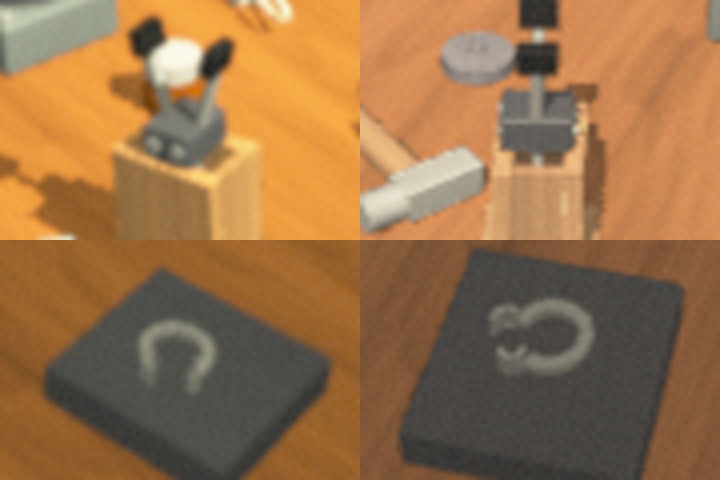

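The dark pliers are confirmed in the holder. Their grip blocks are at scene (263,204) and (280,209), and side (277,183) and (277,194). The ring opens towards lower-left in the side view.

```bash
python3 - <<'E'
from h import *
np.set_printoptions(precision=3,suppress=True)
S=snap('scene');D=snap('side')
for a in((263,204.2),(280.2,209.5)): print('s',atz(S,a,.169))
for a in((277.5,183),(277.2,194.5)): print('d',atz(D,a,.169))
print('groove',atz(S,(225,182),.0735),atz(D,(342,163),.0735))
for p in (S,D):
  for a in ([.56,.02,.095],[.5,-.34,.096]): print(proj(p,a))
o=env.observe();print(o['position'],o['q'])
W=snap('wrist');R=np.array(W['R']);print('cam in tool',np.array(o['tool_rot']).T@(-R.T@W['t']-o['position']),np.array(o['tool_rot']).T@R.T,W['fov_y'])
E
```

```text
s [0.571 0.013 0.169]
s [0.552 0.059 0.169]
d [0.568 0.016 0.169]
d [0.549 0.061 0.169]
groove [ 0.504 -0.33   0.074] [ 0.493 -0.316  0.074]
[269.769 229.784]
[223.974 174.267]
[279.677 210.464]
[342.73  152.845]
[0.142 0.531 0.231] [ 62.663  21.809  74.335  -0.001  83.859 -12.337]
cam in tool [ 0.072  0.    -0.143] [[ 0.    -0.959 -0.284]
 [ 1.     0.    -0.   ]
 [ 0.    -0.284  0.959]] 60.053582671400825
```

Call:
{"api": "move_arm", "payload": {"plan": [[0,0,-37.7,-53.2,-36.9,-2,1],[0,0,-37.7,-53.2,-36.9,-2,1],[0,0,-37.7,-53.2,-36.9,-2,1],[0,0,-37.7,-53.2,-36.9,-2,1],[0,0,-37.7,-53.2,-36.9,-2,1]]}}

```text
time_s: 2.9
position: [0.2881, 0.3604, 0.2385]
tool_rot: [[-0.924, -0.382, 0.0], [-0.382, 0.924, 0.0], [-0.0, 0.0, -1.0]]
ft_force: [1.8, -0.0, 0.3]
grip_width: 0.0854
gripper_force: 0.0
```

```bash
cat > g.py <<'E'
# usage: g.py x y z yaw_of_tool_y(deg): remaining move in tool axes (rotvec deg, shift cm)
import sys;from h import *
from scipy.spatial.transform import Rotation as Ro
def go(x,y,z,yaw):
    o=env.observe();T=np.array(o['tool_rot']);a=np.radians(yaw);yy=np.array([np.cos(a),np.sin(a),0])
    if yy@T[:,1]<0: yy=-yy
    zz=np.array([0,0,-1.]);G=np.c_[np.cross(yy,zz),yy,zz]
    print('t',round(o['time_s'],2),'pos',np.round(o['position'],4),'q6',np.round(o['q'][5],1),'w',round(o['grip_width'],4),'gf',round(float(np.max(o['gripper_force'])),1),'F',np.round(o['ft_force'],1))
    print('rot',np.round(np.degrees(Ro.from_matrix(T.T@G).as_rotvec()),2),'shift',np.round(100*T.T@(np.array([x,y,z])-o['position']),2))
if __name__=='__main__': go(*map(float,sys.argv[1:]))
E
python3 g.py .56 .037 .25 112.7
```

```text
t 2.9 pos [0.2881 0.3604 0.2385] q6 -75.9 w 0.0854 gf 0.0 F [ 1.8 -0.   0.3]
rot [ 0.01  0.02 -0.24] shift [-12.77 -40.27  -1.15]
```

Call:
{"api": "move_arm", "payload": {"plan": [[0,0,0,-12.8,-40.3,-1.1,1],[0,0,0,-12.8,-40.3,-1.1,1],[0,0,0,-12.8,-40.3,-1.1,1],[0,0,0,-12.8,-40.3,-1.1,1],[0,0,0,-12.8,-40.3,-1.1,1]]}}

```text
time_s: 3.4
position: [0.4482, 0.1677, 0.2451]
tool_rot: [[-0.926, -0.376, 0.001], [-0.376, 0.926, 0.0], [-0.001, -0.0, -1.0]]
ft_force: [0.6, 1.0, -1.0]
grip_width: 0.0854
gripper_force: 0.0
```

```bash
python3 g.py .56 .037 .25 112.7
```

```text
t 3.4 pos [0.4482 0.1677 0.2451] q6 -105.8 w 0.0854 gf 0.0 F [ 0.6  1.  -1. ]
rot [-0.    0.03 -0.59] shift [ -5.44 -16.31  -0.48]
```

Call:
{"api": "move_arm", "payload": {"plan": [[0,0,0,-5.4,-16.3,-0.5,1],[0,0,0,-5.4,-16.3,-0.5,1],[0,0,0,-5.4,-16.3,-0.5,1],[0,0,0,-5.4,-16.3,-0.5,1],[0,0,0,-5.4,-16.3,-0.5,1]]}}

```text
time_s: 3.9
position: [0.5601, 0.0364, 0.2491]
tool_rot: [[-0.928, -0.373, -0.0], [-0.373, 0.928, -0.0], [0.0, -0.0, -1.0]]
ft_force: [-0.3, 0.4, -0.3]
grip_width: 0.0855
gripper_force: 0.0
```

```bash
python3 g.py .56 .037 .25 112.7; python3 - <<'E'
from h import *
np.set_printoptions(precision=3,suppress=True)
W=snap('wrist','w1')
for k in('pliers_grip','pliers'):
  for r in env.tip_of(k,W)[:2]: print(k,r['pixel'],r['conf'],atz(W,r['pixel'],.169 if k!='pliers' else .095))
E
```

```text
t 3.9 pos [0.5601 0.0364 0.2491] q6 -120.3 w 0.0855 gf 0.0 F [-0.3  0.4 -0.3]
rot [-0.01 -0.02 -0.77] shift [-0.01  0.06 -0.09]
pliers_grip [277.7, 218.8] 0.88 [0.564 0.033 0.169]
pliers [280.8, 184.9] 0.58 [0.559 0.033 0.095]
```

View pics/w1.png

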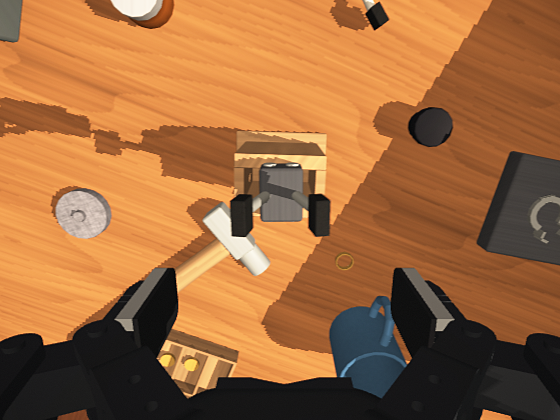

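The wrist view shows the dark pliers in the holder, grip blocks at (241,213) and (319,213), aligned with the fingers. I'll descend and hold them lightly.

Call:
{"api": "move_arm", "payload": {"plan": [[0,0,0,-0.2,-0.1,3.4,1],[0,0,0,-0.2,-0.1,6.9,1],[0,0,0,-0.2,-0.1,10.3,1],[0,0,0,-0.2,-0.1,10.3,1],[0,0,0,-0.2,-0.1,10.3,0.37]], "squeeze": 20}}

```text
time_s: 4.55
position: [0.5608, 0.0395, 0.148]
tool_rot: [[-0.926, -0.378, 0.001], [-0.378, 0.926, -0.0], [-0.001, -0.0, -1.0]]
ft_force: [0.1, -0.1, 1.3]
grip_width: 0.0735
gripper_force: 0.1
```

Call:
{"api": "move_arm", "payload": {"plan": [[0,0,0,0,0,0,0.37],[0,0,0,0,0,0,0.37],[0,0,0,0,0,0,0.37],[0,0,0,0,0,0,0.37]]}}

```text
time_s: 4.95
position: [0.562, 0.0387, 0.1497]
tool_rot: [[-0.926, -0.377, 0.005], [-0.377, 0.926, -0.001], [-0.005, -0.003, -1.0]]
ft_force: [0.2, -0.9, 5.3]
grip_width: 0.0586
gripper_force: 5.8
```

Call:
{"api": "move_arm", "payload": {"plan": [[0,0,0,0,0,-1,0.37],[0,0,0,0,0,-3,0.37],[0,0,0,0,0,-5,0.37],[0,0,0,0,0,-7,0.37],[0,0,0,0,0,-9,0.37]]}}

```text
time_s: 5.45
position: [0.5608, 0.0388, 0.2393]
tool_rot: [[-0.926, -0.377, 0.002], [-0.377, 0.926, -0.0], [-0.002, -0.001, -1.0]]
ft_force: [-0.5, -0.6, -1.6]
grip_width: 0.0586
gripper_force: 4.7
```

Call:
{"api": "move_arm", "payload": {"plan": [[0,0,0,0,0,-2,0.37],[0,0,0,0,0,-4,0.37],[0,0,0,0,0,-4,0.37],[0,0,0,0,0,-4,0.37]]}}

```text
time_s: 5.85
position: [0.5607, 0.0388, 0.2772]
tool_rot: [[-0.926, -0.377, 0.001], [-0.377, 0.926, -0.0], [-0.001, -0.0, -1.0]]
ft_force: [-0.9, -0.3, -1.9]
grip_width: 0.0585
gripper_force: 4.7
```

```bash
python3 - <<'E'
from h import *
W=snap('wrist');S=snap('scene')
cv2.imwrite('pics/lift.png',np.hstack([cv2.resize(S['color'][110:290,180:420],(533,400)),cv2.resize(W['color'],None,fx=.47,fy=.95)])[:,:,::-1])
E
python3 g.py .505 .317 .27 135
```

```text
t 5.95 pos [0.5604 0.0388 0.276 ] q6 -120.2 w 0.0585 gf 4.7 F [-0.5 -0.1 -0.5]
rot [  0.07  -0.07 -22.87] shift [-5.35 27.86  0.62]Traceback (most recent call last):
  File "<stdin>", line 3, in <module>
    return _nx.concatenate(arrs, 1, dtype=dtype, casting=casting)
           ~~~~~~~~~~~~~~~^^^^^^^^^^^^^^^^^^^^^^^^^^^^^^^^^^^^^^^
ValueError: all the input array dimensions except for the concatenation axis must match exactly, but along dimension 0, the array at index 0 has size 400 and the array at index 1 has size 399
```

Call:
{"api": "move_arm", "payload": {"plan": [[0,0,-1.5,-0.4,2,0,0.37],[0,0,-4,-1,5,0,0.37],[0,0,-7,-1.6,8.5,0,0.37],[0,0,-10,-2.2,12,0,0.37],[0,0,-13,-2.8,15.5,0,0.37]]}}

```text
time_s: 6.45
position: [0.5277, 0.1941, 0.2758]
tool_rot: [[-0.817, -0.577, -0.002], [-0.577, 0.817, -0.0], [0.002, 0.001, -1.0]]
ft_force: [1.6, 0.1, -0.7]
grip_width: 0.0587
gripper_force: 4.7
```

```bash
python3 g.py .505 .317 .27 135
```

```text
t 6.45 pos [0.5277 0.1941 0.2758] q6 -117.1 w 0.0587 gf 4.7 F [ 1.6  0.1 -0.7]
rot [ 0.06 -0.09 -9.76] shift [-5.24 11.35  0.59]
```

Call:
{"api": "move_arm", "payload": {"plan": [[0,0,-3,-1.5,3.5,0,0.37],[0,0,-6,-3,6.5,0,0.37],[0,0,-9,-4.5,9.3,0,0.37],[0,0,-9.8,-5.2,11.1,0,0.37],[0,0,-9.8,-5.2,11.1,0,0.37]]}}

```text
time_s: 6.95
position: [0.506, 0.3155, 0.2755]
tool_rot: [[-0.706, -0.709, -0.002], [-0.709, 0.706, -0.0], [0.002, 0.001, -1.0]]
ft_force: [-0.4, -0.5, -1.2]
grip_width: 0.0583
gripper_force: 4.7
```

Call:
{"api": "move_arm", "payload": {"plan": [[0,0,0,0,0,0,0.37],[0,0,0,0,0,0,0.37]]}}

```text
time_s: 7.15
position: [0.5073, 0.3126, 0.2764]
tool_rot: [[-0.709, -0.705, -0.001], [-0.705, 0.709, -0.001], [0.001, 0.0, -1.0]]
ft_force: [0.6, -0.2, -1.1]
grip_width: 0.0587
gripper_force: 4.7
```

```bash
python3 - <<'E'
from h import *
np.set_printoptions(precision=4,suppress=True)
W=snap('wrist','w2')
for k,z in(('ring_gap',.0315),('ring_eye',.0275),('pliers_tips',.15)):
  for r in env.tip_of(k,W)[:2]: print(k,r['pixel'],r['conf'],atz(W,r['pixel'],z))
E
python3 g.py .505 .317 .27 135
```

```text
ring_gap [284.7, 181.8] 0.85 [0.5175 0.3232 0.0315]
ring_gap [98.7, 136.4] 0.68 [0.621  0.1499 0.0315]
ring_eye [287.3, 162.6] 0.85 [0.501  0.3108 0.0275]
ring_eye [421.7, 75.4] 0.18 [0.3417 0.3444 0.0275]
pliers_tips [425.0, 72.4] 0.6 [0.3748 0.3187 0.15  ]
t 7.35 pos [0.5073 0.3129 0.2769] q6 -114.6 w 0.0586 gf 4.7 F [-0.3  0.1 -1.5]
rot [-0.   -0.   -0.14] shift [-0.13  0.46  0.69]
```

View pics/w2.png

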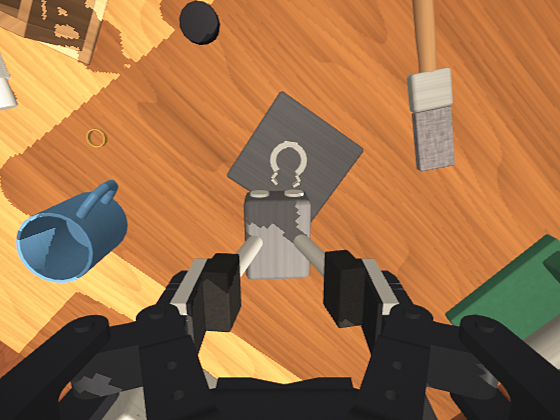

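The ring is at (289,157) with its lugs at (274,181) and (297,181), opening towards the bottom of the image. The pliers' hub is centred at about (277,220). I'll go lower above the gap.

```bash
python3 g.py .516 .322 .18 127
```

```text
t 7.35 pos [0.5073 0.3129 0.2769] q6 -114.6 w 0.0586 gf 4.7 F [-0.3  0.1 -1.5]
rot [-0.   -0.    7.86] shift [-1.26  0.04  9.69]
```

Call:
{"api": "move_arm", "payload": {"plan": [[0,0,2,-0.3,0,1.5,0.37],[0,0,4,-0.8,0,4,0.37],[0,0,6,-1.3,0,6.5,0.37],[0,0,7.9,-1.3,0,8.7,0.37],[0,0,7.9,-1.3,0,9.7,0.37]]}}

```text
time_s: 7.85
position: [0.5158, 0.3221, 0.1778]
tool_rot: [[-0.799, -0.602, -0.003], [-0.602, 0.799, -0.001], [0.003, 0.001, -1.0]]
ft_force: [0.1, -0.0, -0.9]
grip_width: 0.0587
gripper_force: 4.7
```

Call:
{"api": "move_arm", "payload": {"plan": [[0,0,0,0,0,0,0.37],[0,0,0,0,0,0,0.37]]}}

```text
time_s: 8.05
position: [0.5168, 0.3227, 0.1809]
tool_rot: [[-0.798, -0.602, 0.002], [-0.602, 0.798, 0.001], [-0.002, -0.0, -1.0]]
ft_force: [-0.7, 1.3, -1.2]
grip_width: 0.0587
gripper_force: 4.7
```

```bash
python3 g.py .516 .322 .18 127; python3 - <<'E'
from h import *
np.set_printoptions(precision=4,suppress=True)
o=env.observe();T=np.array(o['tool_rot']);p0=np.array(o['position'])
W=snap('wrist');D=snap('side');S=snap('scene')
for X in([0,0,.125],[.017,0,.055],[0,0,-.019]): print('proj tool',X,[proj(p,p0+T@X) for p in(W,D,S)])
for k,z in(('ring_gap',.0315),('ring_eye',.0275),('pliers_tips',.055)):
  for n,p in(('W',W),('D',D),('S',S)):
   for r in env.tip_of(k,p)[:1]: print(n,k,r['pixel'],round(r['conf'],2),atz(p,r['pixel'],z))
c=lambda p,u,v:cv2.resize(p['color'][v-45:v+45,u-40:u+40],(400,450),interpolation=cv2.INTER_CUBIC)
u,v=map(int,proj(D,p0+T@[0,0,.125]));a,b=map(int,proj(S,p0+T@[0,0,.125]))
cv2.imwrite('pics/w3.png',W['color'][50:350,130:430][:,:,::-1].repeat(2,0).repeat(2,1))
cv2.imwrite('pics/ds3.png',np.hstack([c(D,u,v-10),c(S,a,b-10)])[:,:,::-1])
E
```

```text
t 8.05 pos [0.5168 0.3227 0.1809] q6 -106.2 w 0.0587 gf 4.7 F [-0.7  1.3 -1.2]
rot [-0.03  0.09  0.05] shift [ 0.1  -0.01  0.09]
proj tool [0, 0, 0.125] [array([284.4289, 197.017 ]), array([236.9791, 320.584 ]), array([369.0725, 303.5379])]
proj tool [0.017, 0, 0.055] [array([284.4834, 199.9834]), array([244.5047, 292.8688]), array([373.2522, 271.7117])]
proj tool [0, 0, -0.019] [array([284.5427, 294.43  ]), array([232.2552, 263.5257]), array([375.8144, 246.2411])]
W ring_gap [284.9, 189.2] 0.78 [0.5166 0.323  0.0315]
D ring_gap [239.3, 331.4] 0.53 [0.5116 0.3264 0.0315]
S ring_gap [368.4, 310.4] 0.49 [0.5126 0.3194 0.0315]
W ring_eye [285.0, 165.7] 0.62 [0.5015 0.3117 0.0275]
D ring_eye [243.9, 331.1] 0.5 [0.5055 0.3199 0.0275]
D pliers_tips [383.4, 217.7] 0.88 [ 0.3254 -0.1093  0.055 ]
S pliers_tips [295.5, 199.8] 0.62 [ 0.3744 -0.1234  0.055 ]
```

View pics/w3.png

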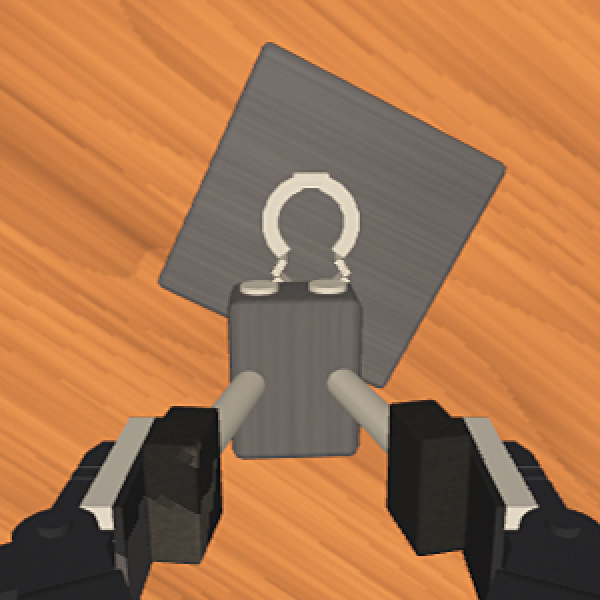

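View pics/ds3.png

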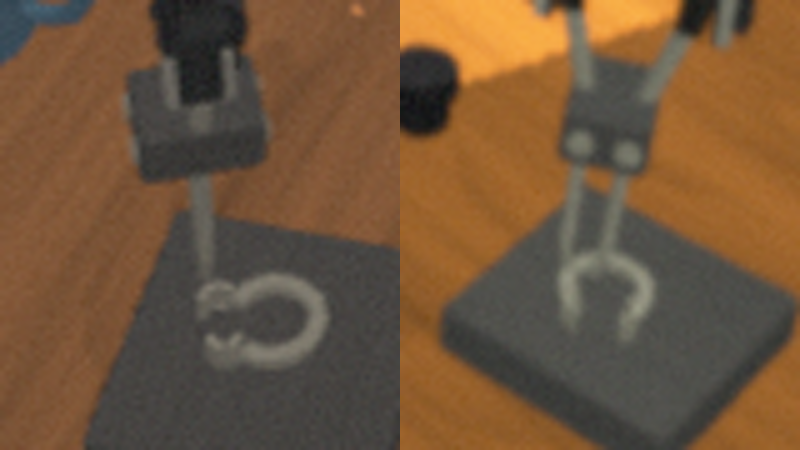

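The hub centre is at crop column 295, while the fingers and ring are at 309–311. So the pliers hang rolled by about 2° and the tips sit several mm off to one side. I'll raise a little, squeeze fully to align the grips with the pads, relax, then look again.

Call:
{"api": "move_arm", "payload": {"plan": [[0,0,0,0,0,-1.5,0.37],[0,0,0,0,0,-1.5,-0.3],[0,0,0,0,0,-1.5,-0.3],[0,0,0,0,0,-1.5,-0.3],[0,0,0,0,0,-1.5,-0.3]], "squeeze": 30}}

```text
time_s: 9.15
position: [0.5161, 0.3226, 0.1942]
tool_rot: [[-0.798, -0.602, -0.001], [-0.602, 0.798, -0.0], [0.001, 0.0, -1.0]]
ft_force: [0.1, 0.1, -1.6]
grip_width: 0.0328
gripper_force: 32.8
```

Call:
{"api": "move_arm", "payload": {"plan": [[0,0,0,0,0,0,-0.3],[0,0,0,0,0,0,-0.3],[0,0,0,0,0,0,-0.3],[0,0,0,0,0,0,-0.3]]}}

```text
time_s: 9.55
position: [0.5163, 0.3227, 0.1948]
tool_rot: [[-0.798, -0.602, -0.0], [-0.602, 0.798, 0.0], [-0.0, 0.0, -1.0]]
ft_force: [0.1, -0.6, -1.2]
grip_width: 0.033
gripper_force: 32.8
```

```bash
python3 - <<'E'
from h import *
o=env.observe();T=np.array(o['tool_rot']);p0=np.array(o['position'])
W=snap('wrist');S=snap('scene')
a,b=map(int,proj(S,p0+T@[0,0,.125]))
print(o['position'],o['grip_width'],proj(S,p0+T@[0,0,.125]),proj(S,p0+T@[0,.02,.125]),proj(W,p0+T@[0,.0225,.125]),proj(W,p0+T@[0,0,.055]))
c=lambda p,u,v:cv2.resize(p['color'][v-45:v+45,u-40:u+40],(400,450),interpolation=cv2.INTER_CUBIC)
cv2.imwrite('pics/sq.png',np.hstack([cv2.resize(W['color'][80:305,180:380],(400,450)),c(S,a,b-10)])[:,:,::-1])
print(a,b)
E
```

```text
[0.51627245 0.32272673 0.19482015] 0.03296482528504879 [369.89220634 298.32764216] [379.91226599 300.30073253] [313.99285507 197.05384946] [284.51975926 228.387175  ]
369 298
```

View pics/sq.png

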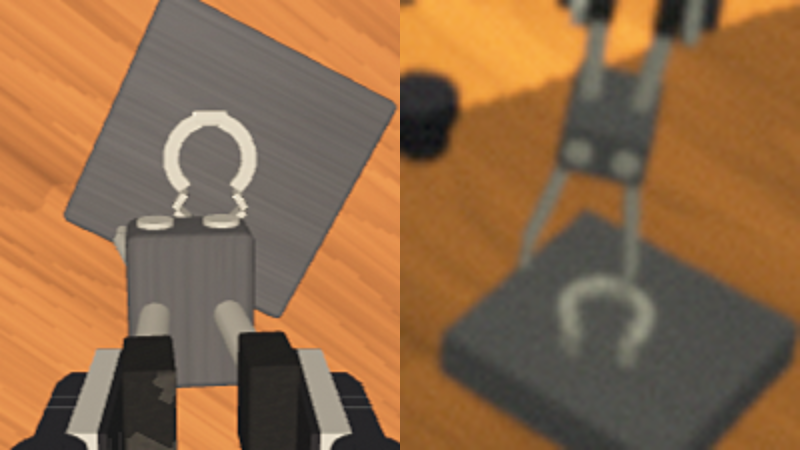

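```bash
cat > fit.py <<'E'
from h import *
from scipy.optimize import least_squares
from scipy.spatial.transform import Rotation as Ro
def model(v,hs):
    G=np.array([0,0,-.019])+v[:3];R=Ro.from_euler('xy',v[3:5]).as_matrix()
    pts={'wd-':(.023,-.009,.062),'wd+':(.023,.009,.062),'sd-':(-.023,-.009,.062),'sd+':(-.023,.009,.062),'t-':(0,-hs,.144),'t+':(0,hs,.144)}
    return {k:G+R@np.array(p) for k,p in pts.items()}
def fit(o,hs,obs):
    T=np.array(o['tool_rot']);p0=np.array(o['position'])
    def f(v):
        m=model(v,hs);r=[(proj(c,p0+T@m[k])-u)*w for c,k,u,w in obs]
        return np.r_[np.concatenate(r),v[2]/.002,v[0]/.003]
    s=least_squares(f,np.zeros(5));print('cost',s.cost,'off mm',np.round(s.x[:3]*1e3,1),'roll,pitch deg',np.round(np.degrees(s.x[3:]),1),'tips in tool mm',np.round(sum(model(s.x,hs)[k] for k in('t-','t+'))*500,1));print(np.round(f(s.x),1));return s.x
E
python3 - <<'E'
from fit import *
o=env.observe();W=snap('wrist');S=snap('scene')
w=lambda u,v:np.array([u/2+180,v/2+80]); s=lambda u,v:np.array([(u-400)/5+329,v/5+243])
fit(o,.0203,[(W,'wd-',w(155,223),.5),(W,'wd+',w(223,220),.5),(S,'sd-',s(578,152),1),(S,'sd+',s(626,163),1),(S,'t-',s(525,265),1),(S,'t+',s(632,275),1)])
E
```

```text
cost 3.779321972192675 off mm [ 0.2 -1.6  2.4] roll,pitch deg [3.5 1.4] tips in tool mm [  3.6 -10.3 127.1]
[ 0.  -0.  -0.   0.5 -0.1 -0.5 -0.2 -0.5  1.1 -1.5 -0.5  1.3  1.2  0.1]
```

Fit: roll 3.5°, tips about 10 mm off in tool −y. I'll counter-roll the tool, relax to a light hold and check again.

Call:
{"api": "move_arm", "payload": {"plan": [[-1,-0.2,0,0,0.1,0,-0.3],[-2.2,-0.5,0,-0.1,0.2,0,-0.3],[-3.5,-0.7,0,-0.2,0.25,0,-0.3],[-3.5,-0.7,0,-0.2,0.25,0,0.2],[-3.5,-0.7,0,-0.2,0.25,0,0.41]], "squeeze": 20}}

```text
time_s: 10.25
position: [0.5165, 0.3257, 0.1948]
tool_rot: [[-0.799, -0.601, -0.027], [-0.601, 0.797, 0.056], [-0.012, 0.061, -0.998]]
ft_force: [1.0, 0.3, -2.0]
grip_width: 0.0597
gripper_force: 4.6
```

Call:
{"api": "move_arm", "payload": {"plan": [[0,0,0,0,0,0,0.41],[0,0,0,0,0,0,0.41],[0,0,0,0,0,0,0.41],[0,0,0,0,0,0,0.41]]}}

```text
time_s: 10.65
position: [0.5163, 0.326, 0.1948]
tool_rot: [[-0.798, -0.601, -0.027], [-0.602, 0.797, 0.056], [-0.012, 0.061, -0.998]]
ft_force: [0.4, -0.1, -1.8]
grip_width: 0.0601
gripper_force: 4.6
```

```bash
python3 - <<'E'
from h import *
o=env.observe();T=np.array(o['tool_rot']);p0=np.array(o['position'])
W=snap('wrist');S=snap('scene');D=snap('side')
X=np.array([.516,.3225,.068])
a,b=map(int,proj(S,X));u,v=map(int,proj(D,X))
print(p0,T[:,2],o['grip_width'],o['gripper_force'],o['time_s'])
c=lambda p,u,v:cv2.resize(p['color'][v-50:v+25,u-25:u+25],(400,600),interpolation=cv2.INTER_CUBIC)
np.savez('st.npz',T=T,p0=p0)
cv2.imwrite('pics/r4.png',np.hstack([c(S,a,b),c(D,u,v)])[:,:,::-1]);cv2.imwrite('pics/w4.png',W['color'][:,:,::-1])
print(a,b,u,v)
# hub mask in wrist: net outlines
for k in('pliers','snap_ring'):
  for r in env.outline_of(k,W)[:2]: print(k,np.round(r['bbox'],1),round(r['conf'],2))
E
```

```text
[0.51631795 0.32598997 0.19482951] [-0.02703453  0.05605424 -0.99806165] 0.06007532138274813 4.577776766382158 10.65
369 298 237 316
pliers [284.5 261.7 167.2 146.2] 0.8
pliers [438.7  73.9  73.8 143.6] 0.25
snap_ring [269.4 159.5  46.3  59. ] 0.9
```

View pics/r4.png

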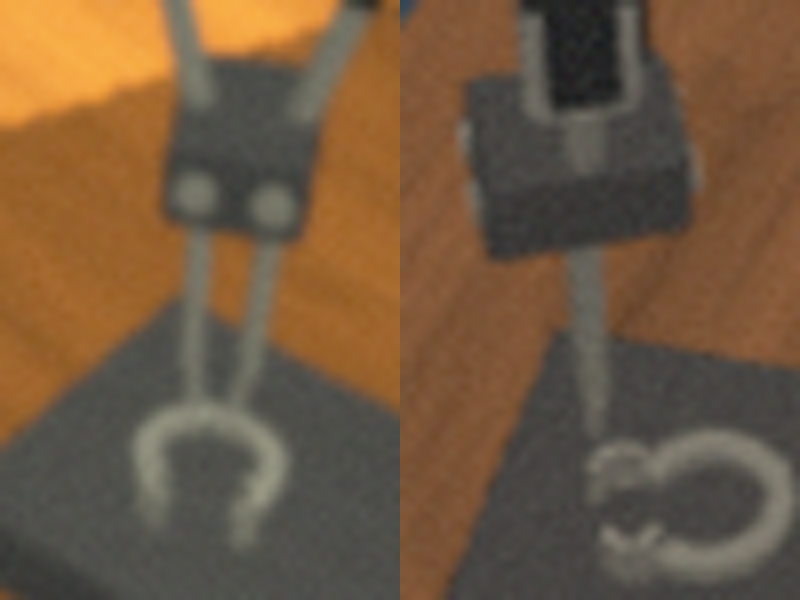

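```bash
python3 - <<'E'
from fit import *
np.set_printoptions(precision=4,suppress=True)
o=env.observe();W=snap('wrist');S=snap('scene');D=snap('side')
s=lambda u,v:np.array([u/8+344,v/8+248]);d=lambda u,v:np.array([(u-400)/8+212,v/8+266])
x=fit(o,.005,[(S,'sd-',s(195,193),1),(S,'sd+',s(272,205),1),(S,'t-',s(195,400),1),(S,'t+',s(240,402),1),(D,'t-',d(597,435),.7),(D,'t+',d(597,435),.7)])
T=np.array(o['tool_rot']);m=model(x,.005);t=(m['t-']+m['t+'])/2;print('tips world',np.array(o['position'])+T@t)
print('tips tri',tri([ray(S,s(217.5,402)),ray(D,d(597,432))]))
print('gap tri',tri([ray(S,s(198,517)),ray(D,d(626,507))]),atz(S,s(198,517),.0315),atz(D,d(626,507),.035))
p=W
for k,z in(('ring_gap',.0315),('ring_eye',.0275)):
   for r in env.tip_of(k,p)[:1]: print(k,r['pixel'],round(r['conf'],2),atz(p,r['pixel'],z))
m=env.outline_of('snap_ring',W)[0]['mask'];r,c=np.nonzero(m);print(c.min(),c.max(),r.min(),r.max())
E
```

```text
cost 8.592036579552197 off mm [ 3.3 -2.1 -0.5] roll,pitch deg [ 1.3 -0.1] tips in tool mm [  2.9  -5.5 124.5]
[-0.2  0.7 -0.1  0.7  1.3  0.4  0.7  1.  -0.1 -3.3  0.5 -0.4 -0.2  1.1]
tips world [0.514  0.3268 0.0702]
tips tri [0.5138 0.3264 0.068 ]
gap tri [0.5133 0.3207 0.0279] [0.5166 0.3244 0.0315] [0.5107 0.324  0.035 ]
ring_gap [270.4, 180.5] 0.86 [0.5156 0.3227 0.0315]
ring_eye [269.2, 161.1] 0.62 [0.5032 0.3124 0.0275]
247 292 130 186
```

Call:
{"api": "move_arm", "payload": {"plan": [[0,0,0,0.1,-0.2,0.5,0.41],[0,0,0,0.15,-0.4,1.2,0.41],[0,0,0,0.15,-0.4,2.2,0.41],[0,0,0,0.15,-0.4,2.2,0.41],[0,0,0,0.15,-0.4,2.2,0.41]]}}

```text
time_s: 11.7
position: [0.5169, 0.323, 0.1722]
tool_rot: [[-0.799, -0.601, -0.028], [-0.602, 0.797, 0.056], [-0.011, 0.061, -0.998]]
ft_force: [-0.1, -0.2, -0.7]
grip_width: 0.0604
gripper_force: 4.6
```

```bash
python3 - <<'E'
from h import *
np.set_printoptions(precision=4,suppress=True)
o=env.observe();T=np.array(o['tool_rot']);p0=np.array(o['position'])
S=snap('scene');D=snap('side')
print(p0,o['grip_width'],o['ft_force'])
X=p0+T@[.0029,-.0055,.1245];print(X)
c=lambda p,u,v:cv2.resize(p['color'][v-22:v+22,u-20:u+20],(400,440),interpolation=cv2.INTER_LANCZOS4)
cv2.imwrite('pics/r5.png',np.hstack([c(S,369,305),c(D,240,323)])[:,:,::-1])
for p in(S,D):
  for z in(.046,.038):
    for q in((0,0),(.01,0),(0,.01)):print(z,q,proj(p,[.515+q[0],.3225+q[1],z]))
E
```

```text
[0.5169 0.323  0.1722] 0.060362333102190614 [-0.1014 -0.2175 -0.6658]
[0.5144 0.3239 0.0476]
0.046 (0, 0) [369.2398 306.6335]
0.046 (0.01, 0) [365.7648 308.7037]
0.046 (0, 0.01) [372.7958 309.454 ]
0.038 (0, 0) [368.9052 309.4741]
0.038 (0.01, 0) [365.4456 311.5508]
0.038 (0, 0.01) [372.4405 312.3054]
0.046 (0, 0) [238.2723 324.2628]
0.046 (0.01, 0) [233.5197 322.5287]
0.046 (0, 0.01) [235.7015 328.4028]
0.038 (0, 0) [238.499  326.9947]
0.038 (0.01, 0) [233.7762 325.2604]
0.038 (0, 0.01) [235.9475 331.1372]
```

View pics/r5.png

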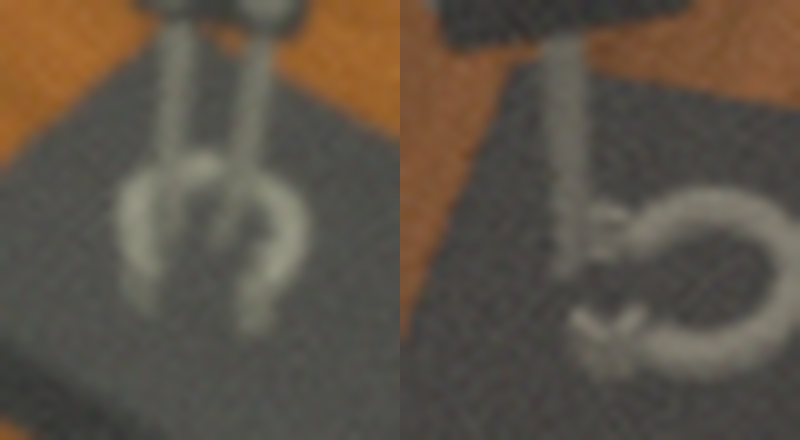

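The last view shows the tips just over the gap: scene tips at about (368.6,306.8) against the gap at (369,312), and side tips at (237,325) against the gap at (240.8,329). I'll shift about 2.5 mm in tool x and go down, watching the force.

Call:
{"api": "move_arm", "payload": {"plan": [[0,0,0,0.25,-0.05,0.4,0.41],[0,0,0,0.25,-0.05,0.8,0.41],[0,0,0,0.25,-0.05,1.1,0.41],[0,0,0,0.25,-0.05,1.3,0.41]]}}

```text
time_s: 12.2
position: [0.5148, 0.3219, 0.1591]
tool_rot: [[-0.799, -0.601, -0.027], [-0.602, 0.797, 0.056], [-0.012, 0.061, -0.998]]
ft_force: [-0.2, -0.6, -1.4]
grip_width: 0.0601
gripper_force: 4.6
```

Call:
{"api": "move_arm", "payload": {"plan": [[0,0,0,0,0,0.2,0.41],[0,0,0,0,0,0.35,0.41],[0,0,0,0,0,0.35,0.41]]}}

```text
time_s: 12.5
position: [0.5148, 0.3221, 0.1559]
tool_rot: [[-0.799, -0.601, -0.027], [-0.602, 0.797, 0.056], [-0.012, 0.061, -0.998]]
ft_force: [-0.5, -1.1, -0.8]
grip_width: 0.0601
gripper_force: 4.6
```

```bash
python3 - <<'E'
from h import *
np.set_printoptions(precision=4,suppress=True)
o=env.observe();T=np.array(o['tool_rot']);p0=np.array(o['position'])
S=snap('scene');D=snap('side');W=snap('wrist')
print(p0,o['grip_width'],o['ft_force'],o['wrist_torque'],p0+T@[.0029,-.0055,.1245])
c=lambda p,u,v:cv2.resize(p['color'][v-22:v+22,u-20:u+20],(400,440),interpolation=cv2.INTER_LANCZOS4)
cv2.imwrite('pics/r6.png',np.hstack([c(S,369,305),c(D,240,323)])[:,:,::-1])
m=env.outline_of('snap_ring',W)[0]['mask'];r,cc=np.nonzero(m);print(cc.min(),cc.max(),r.min(),r.max())
for r in env.tip_of('ring_eye',W)[:1]: print(r['pixel'],round(r['conf'],2),atz(W,r['pixel'],.0275))
E
```

```text
[0.5148 0.3221 0.1559] 0.060111465848783276 [-0.5159 -1.083  -0.8299] [-0.0223 -0.0391 -0.0109] [0.5124 0.3229 0.0312]
249 301 140 190
[273.2, 174.7] 0.61 [0.5033 0.3125 0.0275]
```

Call:
{"api": "move_arm", "payload": {"plan": [[0,0,0,0,0,0,0.3],[0,0,0,0,0,0,0.2],[0,0,0,0,0,0,0.1],[0,0,0,0,0,0,0],[0,0,0,0,0,0,-0.1]], "squeeze": 28}}

```text
time_s: 13.25
position: [0.5151, 0.3221, 0.1565]
tool_rot: [[-0.798, -0.601, -0.026], [-0.602, 0.797, 0.056], [-0.013, 0.061, -0.998]]
ft_force: [-0.0, 0.5, 3.1]
grip_width: 0.0388
gripper_force: 13.9
```

Call:
{"api": "move_arm", "payload": {"plan": [[0,0,0,0,0,0,-0.2],[0,0,0,0,0,0,-0.3],[0,0,0,0,0,0,-0.3],[0,0,0,0,0,0,-0.3],[0,0,0,0,0,0,-0.3]]}}

```text
time_s: 13.75
position: [0.5151, 0.3221, 0.1563]
tool_rot: [[-0.799, -0.601, -0.026], [-0.602, 0.797, 0.056], [-0.013, 0.061, -0.998]]
ft_force: [0.1, -1.0, 3.9]
grip_width: 0.0337
gripper_force: 29.0
```

```bash
python3 - <<'E'
from h import *
np.set_printoptions(precision=4,suppress=True)
o=env.observe();W=snap('wrist')
print(o['position'],o['grip_width'],o['gripper_force'],o['ft_force'],o['wrist_torque'])
r0=env.outline_of('snap_ring',W)
for r in r0[:1]:
  rr,cc=np.nonzero(r['mask']);print(r['conf'],cc.min(),cc.max(),rr.min(),rr.max())
for k in('ring_eye','ring_gap','snap_ring'):
  for r in env.tip_of(k,W)[:1]: print(k,r['pixel'],round(r['conf'],2),atz(W,r['pixel'],.0275))
E
```

```text
[0.5151 0.3221 0.1563] 0.03366453534504821 29.0123106027022 [ 0.0665 -0.9699  3.8785] [-0.23   -0.1222 -0.0204]
0.62 232 299 145 203
```

The ring's outline went from 52 to 67 px wide and the grip met the ring's resistance, so it's spread. I'll lift it.

Call:
{"api": "move_arm", "payload": {"plan": [[0,0,0,0,0,-0.3,-0.3],[0,0,0,0,0,-0.8,-0.3],[0,0,0,0,0,-1.5,-0.3],[0,0,0,0,0,-2.5,-0.3],[0,0,0,0,0,-4,-0.3]]}}

```text
time_s: 14.5
position: [0.5157, 0.3197, 0.1963]
tool_rot: [[-0.799, -0.601, -0.028], [-0.602, 0.797, 0.056], [-0.011, 0.062, -0.998]]
ft_force: [0.2, 0.3, -2.6]
grip_width: 0.0333
gripper_force: 28.1
```

Call:
{"api": "move_arm", "payload": {"plan": [[0,0,0,0,0,-2,-0.3],[0,0,0,0,0,-4,-0.3],[0,0,0,0,0,-6,-0.3],[0,0,0,0,0,-6,-0.3],[0,0,0,0,0,-6,-0.3]]}}

```text
time_s: 15.0
position: [0.5174, 0.3164, 0.2557]
tool_rot: [[-0.799, -0.601, -0.027], [-0.602, 0.797, 0.056], [-0.012, 0.061, -0.998]]
ft_force: [-0.5, -0.5, -1.7]
grip_width: 0.0335
gripper_force: 28.1
```

```bash
python3 - <<'E'
from h import *
np.set_printoptions(precision=4,suppress=True)
o=env.observe();W=snap('wrist','w7');S=snap('scene','s7');D=snap('side','d7')
print(o['time_s'],o['position'],o['grip_width'],o['gripper_force'],o['ft_force'])
for n,p in(('W',W),('S',S),('D',D)):
  for r in env.outline_of('snap_ring',p)[:2]:
    rr,cc=np.nonzero(r['mask']);print(n,r['conf'],cc.min(),cc.max(),rr.min(),rr.max())
  for k in('ring_eye','ring_gap','snap_ring'):
    for r in env.tip_of(k,p)[:2]: print(n,k,r['pixel'],round(r['conf'],2))
E
```

```text
15.0 [0.5174 0.3164 0.2557] 0.03354094306116436 28.13413472380489 [-0.5009 -0.4836 -1.7052]
W 0.89 236 299 146 197
W 0.58 237 331 187 322
S 0.54 357 384 204 269
S 0.52 361 380 262 277
S ring_eye [370.1, 271.7] 0.45
S ring_gap [365.9, 275.6] 0.46
S snap_ring [372.8, 271.6] 0.61
D 0.53 231 257 280 302
D ring_eye [243.2, 289.8] 0.48
D ring_eye [339.3, 163.3] 0.16
D ring_gap [235.2, 292.8] 0.76
D snap_ring [246.9, 292.5] 0.7
```

```bash
cat > ringfit.py <<'E'
from h import *
from scipy.optimize import least_squares
from scipy.spatial.transform import Rotation as Ro
def ringpts(a=.27):
    P=[]
    for s in(1,-1):
        th=np.radians(np.linspace(0,135,40))
        for r in(.0135,.0195):
            q=np.c_[-r*np.cos(th),s*r*np.sin(th)]+[.0165,0]      # from bridge pivot
            c,sn=np.cos(a*s),np.sin(a*s);q=q@np.array([[c,sn],[-sn,c]])
            P.append(q-[.0165+.004,0])                           # eye origin
    P=np.vstack(P);return np.vstack([np.c_[P,np.full(len(P),z)] for z in(-.0025,.0025)])
def fitring(o,obs,v0,a=.27):
    # v: eye in tool frame(m), pitch about y ; ring x=-tool x, ring y = tool y sym, z=-tool z
    T=np.array(o['tool_rot']);p0=np.array(o['position']);P=ringpts(a)*[-1,1,-1]
    P0=P
    def world(v): return p0+(v[:3]+(P0@Ro.from_euler('xy',[v[4],v[3]]).as_matrix().T))@T.T
    def f(v):
        X=world(v);r=[]
        for p,e in obs:
            u=np.array([proj(p,x) for x in X]);b=[u[:,0].min(),u[:,0].max(),u[:,1].min(),u[:,1].max()]
            r+=[(b[i]-e[i]) for i in range(4) if e[i] is not None]
        return np.r_[r,v[3]/.1,(v[4]-.061)/.02]
    s=least_squares(f,np.r_[v0,0,.06],diff_step=1e-4,x_scale=[.01,.01,.01,.1,.1]);print('res',np.round(s.fun,1));return s.x,p0+T@s.x[:3]
E
python3 - <<'E'
from ringfit import *
np.set_printoptions(precision=4,suppress=True)
o=env.observe();W=snap('wrist');S=snap('scene');D=snap('side')
T=np.array(o['tool_rot']);p0=np.array(o['position'])
X=tri([ray(S,(370.1,271.7)),ray(D,(243.2,289.8))]);print('eye tri',X,T.T@(X-p0))
G=tri([ray(S,(365.9,275.6)),ray(D,(235.2,292.8))]);print('gap tri',G,T.T@(G-p0))
B=tri([ray(S,(372.8,271.6)),ray(D,(246.9,292.5))]);print('ring tri',B,T.T@(B-p0))
print(fitring(o,[(W,[236,299.5,146,None])],[.017,-.005,.12]))
print(fitring(o,[(W,[236,299.5,146,None]),(D,[None,257.5,280,302])],[.017,-.005,.12]))
E
```

```text
eye tri [0.5083 0.3082 0.1263] [ 0.014  -0.0089  0.1291]
gap tri [0.5211 0.3122 0.1217] [ 0.0013 -0.0137  0.1336]
ring tri [0.5008 0.3088 0.1233] [ 0.0196 -0.0042  0.1324]
res [-0.  0.  0. -0.  0.]
(array([ 0.0137, -0.0126,  0.1296, -0.    ,  0.061 ]), array([0.5107, 0.3055, 0.1256]))
res [ 0.6 -0.4 -0.4 -0.9 -0.3 -0.2  0.1 -0. ]
(array([ 0.0134, -0.0128,  0.1345,  0.0089,  0.0602]), array([0.5109, 0.3058, 0.1208]))
```

```bash
python3 g.py .5 -.2 .28 127
```

```text
t 15.9 pos [0.5175 0.3165 0.2559] q6 -108.2 w 0.0336 gf 28.1 F [ 0.4 -0.3 -1.5]
rot [3.5  0.7  0.03] shift [ 32.46 -39.94  -5.26]
```

```bash
cat > plan.py <<'E'
from h import *
from scipy.spatial.transform import Rotation as Ro
def plan(target,dyaw,n,smooth=True):
    o=env.observe();T=np.array(o['tool_rot']);p=np.array(o['position']);d=np.array(target)-p
    s=np.linspace(0,1,n+1)
    if smooth: s=np.interp(s,[0,.1,.2,.8,.9,1],[0,.05,.16,.86,.96,1]) if n>5 else s
    pose=lambda a:(Ro.from_euler('z',dyaw*a,degrees=True).as_matrix()@T,p+d*a)
    for k in range(0,n,5):
        T0,p0=pose(s[k]);rows=[]
        for j in range(k+1,min(k+5,n)+1):
            T1,p1=pose(s[j]);rows.append([round(float(x),2) for x in np.r_[np.degrees(Ro.from_matrix(T0.T@T1).as_rotvec()),100*T0.T@(p1-p0)]])
        print(rows)
E
python3 - <<'E'
from plan import *
plan([.511,-.3284,.28],-60,25)
S=snap('scene');D=snap('side')
for k in('spindle_groove','spindle'):
    a=env.tip_of(k,S)[0];b=env.tip_of(k,D)[0];z=.0735 if 'g' in k else 0
    print(k,a['pixel'],b['pixel'],tri([ray(S,a['pixel']),ray(D,b['pixel'])]),atz(S,a['pixel'],z),atz(D,b['pixel'],z))
E
```

```text
[[0.01, -0.07, 1.2, 0.79, -1.02, -0.12], [0.03, -0.15, 2.4, 1.57, -2.03, -0.24], [0.05, -0.26, 4.31, 2.83, -3.66, -0.43], [0.08, -0.42, 6.95, 4.56, -5.9, -0.7], [0.12, -0.59, 9.58, 6.29, -8.13, -0.96]]
[[0.03, -0.17, 2.79, 1.41, -2.64, -0.29], [0.07, -0.34, 5.59, 2.82, -5.29, -0.58], [0.1, -0.51, 8.38, 4.23, -7.93, -0.88], [0.14, -0.68, 11.18, 5.64, -10.58, -1.17], [0.17, -0.85, 13.97, 7.05, -13.22, -1.46]]
[[0.03, -0.17, 2.79, 0.73, -2.91, -0.3], [0.07, -0.34, 5.59, 1.45, -5.81, -0.6], [0.1, -0.51, 8.38, 2.18, -8.72, -0.9], [0.14, -0.68, 11.18, 2.9, -11.63, -1.2], [0.17, -0.85, 13.97, 3.63, -14.54, -1.5]]
[[0.03, -0.17, 2.79, -0.0, -3.0, -0.3], [0.07, -0.34, 5.59, -0.0, -5.99, -0.59], [0.1, -0.51, 8.38, -0.01, -8.99, -0.89], [0.14, -0.68, 11.18, -0.01, -11.99, -1.18], [0.17, -0.85, 13.97, -0.01, -14.99, -1.48]]
[[0.03, -0.15, 2.4, -0.63, -2.49, -0.24], [0.06, -0.29, 4.79, -1.25, -4.99, -0.48], [0.08, -0.4, 6.47, -1.69, -6.73, -0.65], [0.09, -0.45, 7.43, -1.94, -7.73, -0.75], [0.1, -0.51, 8.38, -2.19, -8.72, -0.85]]
spindle_groove [228.5, 182.7] [342.7, 163.4] [ 0.49327884 -0.32683942  0.06795321] [ 0.49751088 -0.31839987  0.0735    ] [ 0.4908098  -0.31482325  0.0735    ]
spindle [233.7, 200.3] [338.5, 186.0] [ 0.49200034 -0.30087834  0.00725645] [ 0.48153705 -0.32626386  0.        ] [ 0.4923071  -0.29937469  0.        ]
```

Call:
{"api": "move_arm", "payload": {"plan": [[0,-0.1,1.2,0.8,-1,-0.1,-0.3],[0,-0.2,2.4,1.6,-2,-0.2,-0.3],[0,-0.3,4.3,2.8,-3.7,-0.4,-0.3],[0.1,-0.4,7,4.6,-5.9,-0.7,-0.3],[0.1,-0.6,9.6,6.3,-8.1,-1,-0.3]]}}

```text
time_s: 16.7
position: [0.5159, 0.2115, 0.2603]
tool_rot: [[-0.889, -0.457, -0.017], [-0.457, 0.887, 0.06], [-0.012, 0.061, -0.998]]
ft_force: [-0.3, 0.3, -1.7]
grip_width: 0.0335
gripper_force: 28.4
```

Call:
{"api": "move_arm", "payload": {"plan": [[0,-0.2,2.8,1.4,-2.6,-0.3,-0.3],[0.1,-0.3,5.6,2.8,-5.3,-0.6,-0.3],[0.1,-0.5,8.4,4.2,-7.9,-0.9,-0.3],[0.1,-0.7,11.2,5.6,-10.6,-1.2,-0.3],[0.2,-0.8,14,7,-13.2,-1.5,-0.3]]}}

```text
time_s: 17.2
position: [0.5144, 0.0612, 0.2664]
tool_rot: [[-0.974, -0.227, -0.002], [-0.227, 0.972, 0.062], [-0.012, 0.06, -0.998]]
ft_force: [-0.4, 0.1, -1.5]
grip_width: 0.0334
gripper_force: 28.4
```

Call:
{"api": "move_arm", "payload": {"plan": [[0,-0.2,2.8,0.7,-2.9,-0.3,-0.3],[0.1,-0.3,5.6,1.5,-5.8,-0.6,-0.3],[0.1,-0.5,8.4,2.2,-8.7,-0.9,-0.3],[0.1,-0.7,11.2,2.9,-11.6,-1.2,-0.3],[0.2,-0.8,14,3.6,-14.5,-1.5,-0.3]]}}

```text
time_s: 17.7
position: [0.5127, -0.0887, 0.2722]
tool_rot: [[-1.0, 0.015, 0.012], [0.016, 0.998, 0.059], [-0.011, 0.06, -0.998]]
ft_force: [1.3, 0.3, -0.9]
grip_width: 0.0333
gripper_force: 28.4
```

Call:
{"api": "move_arm", "payload": {"plan": [[0,-0.2,2.8,0,-3,-0.3,-0.3],[0.1,-0.3,5.6,0,-6,-0.6,-0.3],[0.1,-0.5,8.4,0,-9,-0.9,-0.3],[0.1,-0.7,11.2,0,-12,-1.2,-0.3],[0.2,-0.8,14,0,-15,-1.5,-0.3]]}}

```text
time_s: 18.2
position: [0.5107, -0.2392, 0.2781]
tool_rot: [[-0.966, 0.256, 0.025], [0.257, 0.965, 0.054], [-0.01, 0.059, -0.998]]
ft_force: [0.6, -0.1, -2.1]
grip_width: 0.0337
gripper_force: 28.4
```

```bash
python3 - <<'E'
from plan import *
o=env.observe();print(o['position'],o['tool_rot'],o['grip_width'],o['ft_force'],o['time_s'])
plan([.506,-.318,.28],-8.3,5)
E
```

```text
[ 0.51068799 -0.23917442  0.2781458 ] [[-0.96625034  0.25639711  0.02491584]
 [ 0.25740488  0.96478403  0.05417097]
 [-0.01014912  0.05875618 -0.99822077]] 0.03365161773419543 [ 0.57441371 -0.06423847 -2.07396129] 18.2
[[0.02, -0.1, 1.66, -0.32, -1.54, -0.12], [0.03, -0.2, 3.31, -0.63, -3.09, -0.25], [0.05, -0.29, 4.97, -0.95, -4.63, -0.37], [0.07, -0.39, 6.63, -1.26, -6.17, -0.5], [0.08, -0.49, 8.29, -1.58, -7.71, -0.62]]
```

Call:
{"api": "move_arm", "payload": {"plan": [[0,0,0,-0.4,-2,-0.1,-0.3],[0,0,0,-0.9,-4.4,-0.3,-0.3],[0,0,0,-1.3,-6.4,-0.5,-0.3],[0,0,0,-1.6,-7.5,-0.6,-0.3],[0,0,0,-1.6,-7.7,-0.6,-0.3]]}}

```text
time_s: 18.7
position: [0.5073, -0.317, 0.2792]
tool_rot: [[-0.967, 0.253, 0.024], [0.254, 0.966, 0.055], [-0.01, 0.059, -0.998]]
ft_force: [0.1, 0.5, -2.2]
grip_width: 0.0333
gripper_force: 28.4
```

Call:
{"api": "move_arm", "payload": {"plan": [[0,0,0,0,0,0,-0.3],[0,0,0,0,0,0,-0.3],[0,0,0,0,0,0,-0.3]]}}

```text
time_s: 19.0
position: [0.5078, -0.3151, 0.2797]
tool_rot: [[-0.968, 0.251, 0.025], [0.252, 0.966, 0.055], [-0.01, 0.059, -0.998]]
ft_force: [-1.2, -0.1, -1.5]
grip_width: 0.0336
gripper_force: 28.4
```

```bash
python3 - <<'E'
from ringfit import *
np.set_printoptions(precision=4,suppress=True)
o=env.observe();W=snap('wrist','w8');S=snap('scene','s8');D=snap('side','d8')
T=np.array(o['tool_rot']);p0=np.array(o['position']);print(p0,o['grip_width'],o['gripper_force'])
print('eye pred',p0+T@[.0136,-.0125,.128])
for n,p in(('W',W),('S',S),('D',D)):
  for k in('snap_ring','spindle'):
   for r in env.outline_of(k,p)[:2]:
    rr,cc=np.nonzero(r['mask']);print(n,k,round(r['conf'],2),cc.min(),cc.max(),rr.min(),rr.max())
  for k,z in(('ring_eye',.15),('spindle_groove',.0735)):
    for r in env.tip_of(k,p)[:2]: print(n,k,np.round(r['pixel'],1),round(r['conf'],2),atz(p,r['pixel'],z))
# brass colour stats in W
hsv=cv2.cvtColor(W['color'],cv2.COLOR_RGB2HSV)
print([ (proj(W,[.493,-.32,z])) for z in(.096,.069,.057)])
print(hsv[100:240:10,200:340:10].tolist()[0])
E
```

```text
[ 0.5078 -0.3151  0.2797] 0.03362232860684865 28.447139197960496
eye pred [ 0.4947 -0.3168  0.1511]
W snap_ring 0.7 235 300 146 198
W snap_ring 0.22 238 331 186 322
W spindle 0.77 203 333 85 214
W spindle_groove [272.2 158.2] 0.62 [ 0.4937 -0.3104  0.0735]
S snap_ring 0.54 224 234 157 162
S snap_ring 0.24 187 208 237 251
S spindle 0.47 209 254 175 212
S ring_eye [225.9 158.5] 0.57 [ 0.4901 -0.3342  0.15  ]
S spindle_groove [229.6 184.1] 0.84 [ 0.4995 -0.3073  0.0735]
D snap_ring 0.52 336 352 138 145
D spindle 0.98 320 360 156 195
D ring_eye [342.4 142.5] 0.58 [ 0.4956 -0.2984  0.15  ]
D spindle_groove [342.6 166.5] 0.68 [ 0.4859 -0.2956  0.0735]
[array([262.3838, 164.3883]), array([262.3269, 159.3242]), array([262.3042, 157.3028])]
[[14, 172, 233], [14, 170, 237], [14, 173, 235], [13, 176, 228], [14, 171, 237], [14, 176, 243], [27, 29, 169], [26, 31, 181], [27, 29, 186], [28, 32, 96], [22, 34, 234], [14, 172, 239], [14, 172, 234], [15, 169, 240]]
```

```bash
python3 - <<'E'
import cv2,numpy as np
im=cv2.imread('pics/w8.png');h=cv2.cvtColor(im,cv2.COLOR_BGR2HSV)
for r in range(84,216,4):
    print(r,''.join(('#' if s>150 else 'o' if s>80 else ':' if s>45 else '.') if v>60 else ' ' for s,v in zip(h[r,196:340:2,1],h[r,196:340:2,2])))
print(h[130,240:300:3].tolist())
E
```

```text
84 ########################################################################
88 ##############################################........o#################
92 ########################################o..............#################
96 ###################################....................:################
100 #############################o..........................o###############
104 ########################.................................###############
108 ##################o......................................:##############
112 #############.............................................##############
116 #######o...................................................#############
120 ####.......................................................o############
124 ###:........................................................############
128 ####................................:o......................:###########
132 #####.........................o#o#########o#.................o##########
136 ######..................... ###################...............##########
140 ######o...............
[... 1044 characters left out ...]
#######
196 ##################....:.   .     ......................#################
200 ###################.....................................################
204 ###################o.:..................................################
208 ####################:...................................################
212 #####################...................................################
[[14, 30, 126], [17, 29, 123], [15, 33, 124], [15, 28, 126], [12, 30, 127], [15, 29, 123], [138, 11, 114], [14, 190, 129], [18, 183, 244], [28, 146, 255], [26, 151, 255], [28, 145, 255], [18, 186, 226], [16, 162, 179], [0, 11, 115], [13, 30, 121], [14, 31, 123], [16, 27, 121], [13, 33, 124], [14, 32, 120]]
```

```bash
cat > collar.py <<'E'
from ringfit import *
def collar(W,x0):
    h=cv2.cvtColor(W['color'],cv2.COLOR_RGB2HSV);b=(h[:,:,1]>100)&(h[:,:,2]>60)
    c0=proj(W,[*x0,.069]);a=np.linspace(0,2*np.pi,720)
    yy,xx=np.mgrid[:420,:560];near=(np.hypot(xx-c0[0],yy-c0[1])<36)
    def cost(v,r=.027):
        P=np.array([proj(W,[v[0]+r*np.cos(t),v[1]+r*np.sin(t),.069]) for t in a[::12]]).astype(np.float32)
        m=np.zeros((420,560),np.uint8);cv2.fillPoly(m,[np.round(P*16).astype(np.int32)],1,shift=4)
        return (b&near&(m==0)).sum()*1.0+0.05*(m>0).sum()-0.5*(b&near&(m>0)).sum()
    best=min(((cost((x0[0]+i*1e-3,x0[1]+j*1e-3)),i,j) for i in range(-10,11) for j in range(-10,11)))
    print('collar',best);return np.array([x0[0]+best[1]*1e-3,x0[1]+best[2]*1e-3])
E
python3 - <<'E'
from collar import *
np.set_printoptions(precision=4,suppress=True)
W=snap('wrist');o=env.observe();T=np.array(o['tool_rot']);p0=np.array(o['position'])
c=collar(W,(.4937,-.3104));print('collar',c,proj(W,[*c,.069]))
x,e=fitring(o,[(W,[235,300.5,146,None])],[.0136,-.0125,.128]);print(x,e)
P=ringpts()*[-1,1,-1]
def f(v):
    u=np.array([proj(W,p0+T@(np.r_[v,.128]+q)) for q in P]);return [u[:,0].min()-235,u[:,0].max()-300.5,u[:,1].min()-146]
s=least_squares(f,[.0136,-.0125],diff_step=1e-3);print(s.x,s.fun,e:=p0+T@np.r_[s.x,.128]);print('need tool cm',100*T.T@np.r_[c-e[:2],0])
E
```

```text
collar (np.float64(-545.05), -1, -2)
collar [ 0.4927 -0.3124] [270.6817 156.9891]
res [0. 0. 0. 0. 0.]
[ 0.0146 -0.0117  0.1212  0.      0.061 ] [ 0.4935 -0.3169  0.1577]
[ 0.0139 -0.012 ] [ 0.8375 -0.8375 -0.0415] [ 0.4944 -0.317   0.1509]
need tool cm [0.2805 0.4025 0.021 ]
```

Call:
{"api": "move_arm", "payload": {"plan": [[0,0,0,0.15,0.2,0.5,-0.3],[0,0,0,0.3,0.3,1.5,-0.3],[0,0,0,0.3,0.25,3,-0.3],[0,0,0,0.33,0.15,4.3,-0.3],[0,0,0,0.33,0.13,4.6,-0.3]]}}

```text
time_s: 20.3
position: [0.5053, -0.3107, 0.2314]
tool_rot: [[-0.967, 0.253, 0.022], [0.253, 0.966, 0.057], [-0.007, 0.061, -0.998]]
ft_force: [-0.4, -0.2, -1.8]
grip_width: 0.0333
gripper_force: 28.4
```

Call:
{"api": "move_arm", "payload": {"plan": [[0,0,0,0,0,0,-0.3],[0,0,0,0,0,0,-0.3],[0,0,0,0,0,0,-0.3]]}}

```text
time_s: 20.6
position: [0.5061, -0.3115, 0.2342]
tool_rot: [[-0.967, 0.252, 0.025], [0.253, 0.966, 0.054], [-0.011, 0.058, -0.998]]
ft_force: [-0.1, 0.5, -1.2]
grip_width: 0.033
gripper_force: 28.4
```

```bash
python3 - <<'E'
from collar import *
np.set_printoptions(precision=4,suppress=True)
W=snap('wrist','w9');o=env.observe();T=np.array(o['tool_rot']);p0=np.array(o['position'])
e=p0+T@[.0139,-.012,.128];print(p0,'eye',e,o['ft_force'],o['grip_width'])
c=collar(W,(.4927,-.3124));print('collar',c,'need cm',100*T.T@np.r_[c-e[:2],0])
m=env.outline_of('snap_ring',W)[0];rr,cc=np.nonzero(m['mask']);print(m['conf'],cc.min(),cc.max(),rr.min(),rr.max())
h=cv2.cvtColor(W['color'],cv2.COLOR_RGB2HSV)
for r in range(116,204,3):
    print(r,''.join(('#' if s>100 else 'o' if s>45 else '+' if v>190 else '.') if v>60 else ' ' for s,v in zip(h[r,226:316,1],h[r,226:316,2])))
print('axle top',proj(W,[*c,.096]),'eye',proj(W,e),'axle edges',[np.round(proj(W,[c[0]+.0115*a,c[1]+.0115*b,.096])) for a,b in((1,0),(-1,0),(0,1),(0,-1))])
E
```

```text
[ 0.5061 -0.3115  0.2342] eye [ 0.4929 -0.3127  0.1055] [ 0.1646 -0.5156 -1.8855] 0.033108982325794206
collar (np.float64(-307.0), -1, 0)
collar [ 0.4917 -0.3124] need cm [ 0.1195 -0.0042 -0.0016]
0.67 235 300 146 203
116 ..................................++++++++++++++++.....................................+o#
119 .......+...............++.... ..........................++++.............................o
122 ................+++.............................................+.......................+.
125 ..........++++......................................................++....................
128 ..+..++..+...............................................................+...+++..........
131 .++++......................................................................++.+...........
134 ..............................................................................++..........
137 ...............................o###################o.............................++.......
140 ..........................###############################o................................
143 .....................##
[... 1416 characters left out ...]
o...o######o.......o.oooo...ooo.oo.    o##o..........................++..+++
191 ............o+++++o   .....o...o..++++++.. ........... .....++++++++++++++.......++++.++++
194 ....... .o++++++o.      ......o.oooooo.  .................   .........   ......+++++++++.+
197 ..........++ooo..    ............................................................+++++++++
200 +..........o..... ................................................................++++++++
203 ................. ................................................................+++++...
axle top [267.6406 174.0122] eye [267.9072 178.1803] axle edges [array([271., 188.]), array([264., 160.]), array([282., 170.]), array([253., 178.])]
```

The ring hole (columns 243–292) is centred on the axle (columns 250–285), so it's aligned. I'll descend slowly.

Call:
{"api": "move_arm", "payload": {"plan": [[0,0,0,0.07,0,0.2,-0.3],[0,0,0,0.08,-0.04,0.6,-0.3],[0,0,0,0.08,-0.06,1,-0.3],[0,0,0,0.08,-0.08,1.4,-0.3],[0,0,0,0.08,-0.08,1.4,-0.3]]}}

```text
time_s: 21.2
position: [0.5051, -0.311, 0.2188]
tool_rot: [[-0.967, 0.253, 0.024], [0.254, 0.966, 0.056], [-0.009, 0.06, -0.998]]
ft_force: [-0.2, 0.4, -1.9]
grip_width: 0.0334
gripper_force: 28.4
```

```bash
python3 - <<'E'
from collar import *
np.set_printoptions(precision=4,suppress=True)
W=snap('wrist','w10');o=env.observe();T=np.array(o['tool_rot']);p0=np.array(o['position'])
e=p0+T@[.0139,-.012,.128];print(p0,'eye',e,o['ft_force'],o['wrist_torque'],o['grip_width'])
print('need down in tool cm',100*T.T@[0,0,.0735-e[2]])
h=cv2.cvtColor(W['color'],cv2.COLOR_RGB2HSV)
for r in range(143,194,3):
    print(r,''.join(('#' if s>100 else 'o' if s>45 else '+' if v>190 else '.') if v>60 else ' ' for s,v in zip(h[r,226:316,1],h[r,226:316,2])))
E
```

```text
[ 0.5052 -0.3111  0.2192] eye [ 0.4918 -0.3121  0.0906] [ 0.2653 -0.0805 -2.161 ] [-0.0425  0.0174 -0.0155] 0.033435151033683025
need down in tool cm [ 0.0159 -0.1015  1.7054]
143 ...........................#############################............................+.....
146 .....................o###########+++++++++++++++++o##########........................+....
149 ................. o########o.++++++++++++++++++++++++++++o######o......................+..
152 ...............o#####o++++++++++++++++++++++++++++++++++++++++o####.....................++
155 .............o###+++++++++++++++++++###########o++++++++++++++++++o##o...................+
158 ........... ###++++++++++++o############################o+++++++++++o##o..................
161 ...........#o++++++++++##########o...............o###########+++++++++o#o.................
164 ......... #o+++++++++#########...oo....++++++++++++++.#########++++++++o#o................
167 ........ #o+++++++o########.........++++++++++++++++++++o########+++++++o#o...............
170 ........##++++++++o#######.......+++++++++++++++++++++++++########+++++++oo...............
173 ....... #o++++++++#######....oo++++++++++++++++++++++++++++o######+++++++oo...............
176 ........#o++++++++######.....+++++++++++++++++++++++++++++++o#####+++++++oo...............
179 ........o#o++++++++#####...o++++++++++++++++++++++++++++++++o####++++++++oo...............
182 .........o#o++++++++o###...++++++++++++++++++++++++++++++++.###o++++++++o#................
185 .......... #o++++++++####..o++++++++++++++++++++++++++++++.o####o++++++oo...............++
188 ............##....o#####o.......oooooooooo.oooooooooooo................................+++
191 ............o+++++o   ...........+++++++.. .............o...++++++++++++++............++++
```

Call:
{"api": "move_arm", "payload": {"plan": [[0,0,0,-0.06,-0.03,0.4,-0.3],[0,0,0,-0.06,-0.05,0.8,-0.3],[0,0,0,-0.05,-0.07,1.2,-0.3],[0,0,0,-0.05,-0.09,1.5,-0.3],[0,0,0,-0.05,-0.1,1.6,-0.3]]}}

```text
time_s: 21.75
position: [0.5058, -0.3113, 0.2031]
tool_rot: [[-0.967, 0.252, 0.024], [0.253, 0.966, 0.055], [-0.009, 0.059, -0.998]]
ft_force: [0.5, -0.3, -1.1]
grip_width: 0.0333
gripper_force: 28.4
```

Call:
{"api": "move_arm", "payload": {"plan": [[0,0,0,0,0,0,-0.3],[0,0,0,0,0,0,-0.3],[0,0,0,0,0,0,-0.3]]}}

```text
time_s: 22.05
position: [0.506, -0.3114, 0.2037]
tool_rot: [[-0.967, 0.252, 0.025], [0.253, 0.966, 0.054], [-0.01, 0.059, -0.998]]
ft_force: [0.6, -0.1, -1.7]
grip_width: 0.0335
gripper_force: 28.4
```

```bash
python3 - <<'E'
from collar import *
np.set_printoptions(precision=4,suppress=True)
W=snap('wrist','w11');D=snap('side');S=snap('scene');o=env.observe();T=np.array(o['tool_rot']);p0=np.array(o['position'])
e=p0+T@[.0139,-.012,.128];print(p0,'eye',e,o['ft_force'],o['wrist_torque'],o['grip_width'],o['gripper_force'],o['time_s'])
for n,p in(('S',S),('D',D)):
  for k in('ring_eye','spindle_groove'):
    for r in env.tip_of(k,p)[:1]: print(n,k,r['pixel'],r['conf'],proj(p,e))
h=cv2.cvtColor(W['color'],cv2.COLOR_RGB2HSV)
for r in range(140,194,3):
    print(r,''.join(('#' if s>100 else 'o' if s>45 else '+' if v>190 else '.') if v>60 else ' ' for s,v in zip(h[r,226:316,1],h[r,226:316,2])))
E
```

```text
[ 0.506  -0.3114  0.2037] eye [ 0.4926 -0.3125  0.075 ] [-0.2128 -0.1735 -1.6075] [-0.036   0.0405  0.0035] 0.03353324014631023 28.435075962916017 22.2
S ring_eye [228.6, 181.1] 0.4 [230.6697 182.505 ]
S spindle_groove [232.4, 183.9] 0.83 [230.6697 182.505 ]
D ring_eye [339.4, 164.4] 0.48 [341.9745 163.1709]
D spindle_groove [342.6, 164.7] 0.74 [341.9745 163.1709]
140 ........................................o###o......................................+++++++
143 ...........................o############################..............................++++
146 ......................o##########+++++++++++++++++o##########...........................+.
149 ..................o#######o..++++++++++++++++++++++++++++o#######o.......................+
152 ................o####o++++++++++++++++++++++++++++++++++++++++o#####......................
155 .............o###+++++++++++++++++++###########o++++++++++++++++++o###o...................
158 ............###++++++++++++o############################o+++++++++++o###o.................
161 ...........#o++++++++++#################o.ooo################+++
[... 276 characters left out ...]
+++o######o+++++++o###.............
173 .......o#o++++++++#######o...o...+++++++++++++++++++++++++++o#####++++++++###.............
176 .......o##o.......#######....o+++++++++++++++++++++++++++++++o###o+++++++o###.............
179 .......o##o.......o#####..ooo+++++++++++++++++++++++++++++++++o##++++++++o###.............
182 ........###o........###o....++++++++++++++++++++++++++++++++++oo++++++++o####.............
185 .........####.......o###...++++++++++++++++++++++++++++++++++o##o++++++o####..............
188 ..........####....######o.......oooo.o.oooooooooooooooooooo.o..........oo#o...............
191 .............+++++    ...........+++++++.. .............o...++++++++++++++................
```

Call:
{"api": "move_arm", "payload": {"plan": [[0,0,0,0,0.04,0.1,-0.3],[0,0,0,0,0.07,0.2,-0.3],[0,0,0,0,0.07,0.2,-0.3],[0,0,0,0,0.07,0.2,-0.3],[0,0,0,0,0.07,0.2,-0.3]]}}

```text
time_s: 22.9
position: [0.5062, -0.3106, 0.2016]
tool_rot: [[-0.967, 0.252, 0.025], [0.253, 0.966, 0.055], [-0.01, 0.059, -0.998]]
ft_force: [-0.4, 0.2, -1.7]
grip_width: 0.0335
gripper_force: 28.4
```

```bash
python3 - <<'E'
from h import *
np.set_printoptions(precision=4,suppress=True)
W=snap('wrist');o=env.observe();T=np.array(o['tool_rot']);p0=np.array(o['position'])
print(p0,'eye',p0+T@[.0139,-.012,.128],o['ft_force'],o['wrist_torque'],o['grip_width'],o['gripper_force'])
h=cv2.cvtColor(W['color'],cv2.COLOR_RGB2HSV)
for r in (140,143,146,155,161,170,173,176,179,182,185):
    print(r,''.join(('#' if s>100 else 'o' if s>45 else '+' if v>190 else '.') if v>60 else ' ' for s,v in zip(h[r,226:316,1],h[r,226:316,2])))
E
```

```text
[ 0.5062 -0.3106  0.2016] eye [ 0.4929 -0.3117  0.073 ] [-0.1153 -0.8074 -1.8395] [-0.0585  0.0213 -0.041 ] 0.03343404917122283 28.435307079926133
140 .........................................o........................................++++++++
143 ............................##########################o..............................+++++
146 .......................##########+++++++++++++++++o########o...........................++.
155 .............####+++++++++++++++++++###########o++++++++++++++++++o##.....................
161 .........###o++++++++++######################################+++++++++o##.................
170 ......####++++++++o#######...o.....++++++++++++++++++++++o#######o+++++++o##..............
173 ......###o++++o..o######o.......++++++++++++++++++++++++++o#######++++++++##..............
176 ......###oo.......#####o..oo..++++++++++++++++++++++++++++++o####o+++++++o##..............
179 ......####o.......o####..o.o+++++++++++++++++++++++++++++++++o###++++++++o##..............
182 ......#####o........##o....++++++++++++++++++++++++++++++++++o#o++++++++o###..............
185 .......######.......o#o...+++++++++++++++++++++++++++++++++++o##o++++++o###o..............
```

Call:
{"api": "move_arm", "payload": {"plan": [[0,0,0,0,-0.01,0.1,-0.3],[0,0,0,0,-0.01,0.15,-0.3],[0,0,0,0,-0.01,0.15,-0.3],[0,0,0,0,-0.01,0.15,-0.3]]}}

```text
time_s: 23.35
position: [0.5063, -0.3108, 0.2004]
tool_rot: [[-0.967, 0.252, 0.025], [0.254, 0.966, 0.054], [-0.011, 0.059, -0.998]]
ft_force: [-0.0, 0.4, 1.8]
grip_width: 0.0331
gripper_force: 28.5
```

Call:
{"api": "move_arm", "payload": {"plan": [[0,0,0,0,0,0.05,-0.3],[0,0,0,0,0,0.1,-0.3],[0,0,0,0,0,0.1,-0.3],[0,0,0,0,0,0.1,-0.3]]}}

```text
time_s: 23.75
position: [0.5066, -0.3109, 0.2003]
tool_rot: [[-0.967, 0.252, 0.027], [0.253, 0.966, 0.053], [-0.012, 0.058, -0.998]]
ft_force: [-0.2, 0.1, 6.7]
grip_width: 0.0336
gripper_force: 28.6
```

Contact came at just the predicted height, which confirms z. I'll back off so the ring hangs free in the groove.

Call:
{"api": "move_arm", "payload": {"plan": [[0,0,0,0,0.01,-0.15,-0.3],[0,0,0,0,0.01,-0.25,-0.3],[0,0,0,0,0.01,-0.25,-0.3],[0,0,0,0,0.01,-0.25,-0.3],[0,0,0,0,0.01,-0.25,-0.3]]}}

```text
time_s: 24.25
position: [0.5061, -0.3105, 0.2013]
tool_rot: [[-0.967, 0.252, 0.024], [0.253, 0.966, 0.055], [-0.009, 0.059, -0.998]]
ft_force: [-1.1, 0.3, -2.2]
grip_width: 0.0337
gripper_force: 28.4
```

```bash
python3 - <<'E'
from h import *
np.set_printoptions(precision=4,suppress=True)
W=snap('wrist');o=env.observe();T=np.array(o['tool_rot']);p0=np.array(o['position'])
print(p0,'eye',p0+T@[.0139,-.012,.128],o['ft_force'],o['grip_width'],o['gripper_force'],o['qvel'])
h=cv2.cvtColor(W['color'],cv2.COLOR_RGB2HSV)
for r in (140,143,146,155,161,173,182,185):
    print(r,''.join(('#' if s>100 else 'o' if s>45 else '+' if v>190 else '.') if v>60 else ' ' for s,v in zip(h[r,226:316,1],h[r,226:316,2])))
E
```

```text
[ 0.5061 -0.3106  0.2014] eye [ 0.4928 -0.3116  0.0728] [ 0.2549 -0.0504 -2.6319] 0.0334915051957149 28.445289647206664 [-0.0921 -0.169  -0.1148  0.0536  0.0526  0.1164]
140 ..................................................................................++++++++
143 ...........................o##########################...............................+++++
146 .......................##########.++++++++++++++++o########...........................+++.
155 .............####++++++++++++++++++o###########o++++++++++++++++++o##.....................
161 .........###o++++++++++######################################+++++++++o##.................
173 ......###o+++oo..o######o.......++++++++++++++++++++++++++o#######++++++++##..............
182 ......#####o........##.....++++++++++++++++++++++++++++++++++o#o++++++++o###..............
185 .......#####o.......oo...o++++++++++++++++++++++++++++++++++o###o++++++o###o..............
```

Free of contact, centred and spread. I'm handing it in.

```bash
python3 -c "
from rig import env
print(env.close_job())"
```

```text
the job is handed in; nothing more can be done
None
```

I handed the job in with the spread ring held level around the axle's groove. The pliers were still squeezed in the gripper, and the force reading showed no contact with the machine. No pass or fail result came back.

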